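# Pack a drinks gift set

### The arm

A 6-joint arm with a two-finger parallel gripper is mounted at the origin on the work surface. World frame = base frame: x ahead of the robot, y to its left, z up, the work surface at z = 0. Lengths are in m, angles in rad, forces in N, time in s.
With the tool pointing down it reaches from about 0.25 to 0.775 m from the base axis. Payload 4 kg.
Tool frame: the origin (TCP) lies at the centre of the arm's flange, where the gripper is bolted on; the fingertips stand 199 mm ahead of it and the grasp point (between the pads) lies 180 mm ahead of it (robot.tcp_to_tips is the distance from the TCP to the fingertips, in m); z points along the fingers, y is the line along which they close (so a half turn about z gives the same grasp; the last joint's range is limited). The gripper opens to 94 mm and grips with 3 to 60 N. Pads are 16 mm wide; open, the fingers measure 119 mm over their backs; the gripper's body (75 mm by 177 mm) begins 78 mm behind the grasp point.
Start: joints at [1.076, 0.087, 1.371, -0, 1.684, -0.103], TCP at [0.21, 0.508, 0.405] pointing down, gripper open.
Joint ranges: [-3.1, 3.1], [-0.76, 2.03], [0.27, 2.55], [-1.08, 4.22], [0.17, 2.65], [-2.57, 2.57]. Speed limits (rad/s): [2.79, 2.79, 3.14, 3.14, 3.14, 3.14].

### API

Orientations are given as [roll, pitch, yaw] about the fixed x, y, z axes, in that order (R = Rz(yaw) Ry(pitch) Rx(roll)).
In Python, from bench import telemetry, snapshot, ticket, robot gives the robot as it stands.
- The arm moves only by the tool apply_moves, never from a script. Its argument "moves" is a list that holds one entry, the list of rows, each a list of 5 numbers: the shift along the tool's x, y, z in units of 50 mm (1.0 is 50 mm), then the turn about the tool's z in units of 10 degrees (1.0 is 10 degrees), then the closure, from 0 (fully open) to 1 (shut). A call has 1 to 10 rows; each row is the pose to reach, as a shift and turn from the pose commanded when the call began, along the tool's axes at that moment; what a row does not reach only later rows make up. A row lasts 1/8 s, in which the tool goes at most 62.5 mm and 10.7 degrees, less where a joint would pass 70% of its speed; a pose out of reach is approached as far as the arm can. A call with a gripper value outside its range is refused whole. The fingers move at their own pace and stop on an object; the grip force is fixed at half the most. Time passes only in rows, so rows that repeat a pose let the fingers close. It gives the time, the measured TCP pose, the force, the opening and the grip force at its end, in the units of the state.
- telemetry.get_obs(): the state, without advancing time (a new reading comes with each control period).
- snapshot(name): name is "scene" or "top" or "wrist"; returns a dict with "image" (400x640x3 uint8, red, green, blue), "fovy" (degrees; the focal length in pixels is half the picture's height over the tangent of half this angle, whatever the lens; pixels are square), "cx", "cy" (the principal point, pixels), "D" ([k1, k2, p1, p2, k3] as OpenCV has them; the pictures are not rectified), "R" (3x3) and "t" (3): a world point X has camera coordinates R X + t. Camera axes: x right, y down, z forward; pixel columns grow to the right and rows downward; lengths in m; the calibration is good to about 2 mm. A picture is of the moment at which its call begins. There is no depth.
- ticket.close_job(): hands the job in; it is judged then, once.
The state is a dict: "time": time; "joint_positions": joint angles; "qvel": joint speeds; "joint_torque": joint torques, N m; "tool_pos": TCP position; "ee_rot": TCP orientation; "wrist_force": force on the tool from outside, world axes, zero at the start; "wrist_torque": the same for the moment, N m; "width": finger opening in m; "finger_force": force on a finger pad.
Only numpy, scipy, OpenCV 4.12 (cv2) and the standard library are available. Lean on these libraries where they do the work, as an engineer would, in place of code of your own. Each camera call takes 0.05 s, during which the arm holds its last target. There are 200 camera calls.

### The job

Pack the gift set into the plywood tray in this order: slide the tray's divider towards the far end until the near bay takes the wooden muddler and the far bay still takes the wide tumbler; lay the muddler flat and lengthwise in the near bay; then in the far bay stand the wide tumbler upright, stand the narrow tumbler inside it, and close the narrow tumbler with the cork stopper, plug down and fully seated. Set the glass down gently, finish each step before starting the next, and leave the ink jar and the tape roll where they stand.

Things in the scene. Friction and masses are not known exactly. Their poses are not given: they have to be found in the camera images.
- tray: Open plywood tray fixed to the bench, 282 long (its x) x 132 wide (its y) x 30 high, walls and floor 6 thick, inside 270 x 120. Origin: centre of its underside (the inside floor is 6 mm above). Its x axis points along its length to the far end, away from the robot. The divider cuts it into a near bay (-x) and a far bay (+x). On the left or right of the bench.
- divider (a joint): Sliding divider, a dark wooden board 6 mm thick across the tray, top 36 mm above the tray's underside. Joint value (m) = its x in the tray's frame: 0 at mid-length, growing to the far end, travel -0.060 to 0.085. Near bay 132 mm + value long, far bay 132 mm - value. Starts near the middle; slides with 1.5 N friction, stays where left. About 0.045 suits both bays.
- divider_tab (a point): Centre of the grip tab that stands on the middle of the divider: 12 mm thick along the tray's x, 40 mm wide along its y, from 36 to 62 mm above the tray's underside (this point at 48.5 mm). Its axes are those of the tray.
- muddler_center (a point): Wooden muddler (bar stick), light wood, 160 mm long along its x, 22 x 22 mm in section, lying flat. This point is its centre, 11 mm above its underside. 60 g nominal.
- wide_tumbler_center (a point): Wide, short green glass tumbler (cut bottle), upright, open at the top: outside diameter 64, height 65, wall 4, bottom 5 mm thick. This point is on its axis half-way up (32.5 mm); z along the axis, up. 180 g nominal. Grip it near the rim so that the fingers stay above the tray's walls.
- narrow_tumbler_center (a point): Narrow, tall green glass tumbler, upright, open at the top: outside diameter 44, height 115, wall 4, bottom 5 mm thick. This point is on its axis half-way up (57.5 mm); z along the axis, up. 160 g nominal. Once inside the wide tumbler, 55 mm of it stands out above the wide one's rim: grip it near its top.
- stopper_center (a point): Cork stopper, upright: a disc 50 mm in diameter and 14 mm thick on top of a plug 28 mm in diameter and 14 mm long; it stands on its plug. This point is on its axis half-way up, 14 mm above the plug's end, at the disc's underside. Grip the disc. 30 g nominal. Seated, the disc's underside rests on the tumbler's rim.
- carton: Low cardboard carton fixed to the bench, 240 (x) x 170 (y) x 60 mm high, holding amber glasses up to 71 mm high; on the side opposite to the tray. Not used. Origin: centre of its underside.
- ink_jar: Ink jar, diameter 64, height 75 mm, beyond the work. Not to be moved. Origin: centre of its underside.
- tape_roll: Roll of brown tape lying flat, diameter 90, height 25 mm, beyond the work. Not to be moved. Origin: centre of its underside.
Things that resemble listed ones, but are neither listed nor needed, are in the scene too. There is more than one size of the part that bears stopper_center; the job needs the largest. What is shaped like the part that bears narrow_tumbler_center but orange is not meant.

How it is judged:
By the outcome, as a careful person would: the job done as asked, in the order asked, and still so for the second after the job is handed in, with the robot touching nothing.
It also fails if it takes over 138 s, if anything falls off the work surface, if the arm or the gripper's body presses on something with over 40 N, if the wrist force passes 120 N, or if a joint passes its speed limit or range.

## Working session

There is one attempt and no reset: what is moved stays moved. The work goes in short steps, Python scripts to look and compute and a tool call to move; the robot and the scene stay as the last step left them, time stands still between calls to the robot, and variables do not carry over. Pictures are saved under pics/ and viewed, at most 14 in all, crops included, and the job is handed in when it is done.

Besides the shell and the picture viewer there is one more tool, called after "Call:" as a command line: name --argument value ..., lists and objects as JSON in quotes. apply_moves: Moves the arm, as the interface text tells. Its arguments: {"type":"object","properties":{"moves":{"type":"array","items":{"type":"array","items":{"type":"array","items":{"type":"number"}}}}},"required":["moves"]}

```bash
mkdir -p pics
cat > h.py <<'E'
import numpy as np, cv2
from bench import telemetry, snapshot, ticket, robot
def snap(name,fn=None):
    s=snapshot(name)
    if fn: cv2.imwrite('pics/'+fn, s["image"][:,:,::-1])
    return s
def K(s):
    f=200/np.tan(np.radians(s["fovy"])/2)
    return np.array([[f,0,s["cx"]],[0,f,s["cy"]],[0,0,1.]])
def ray(s,uv):
    p=cv2.undistortPoints(np.array([[uv]],float),K(s),np.array(s["D"],float))[0,0]
    R=np.array(s["R"]);t=np.array(s["t"])
    return -R.T@t, R.T@np.array([p[0],p[1],1])
def onplane(s,uv,z):
    c,d=ray(s,uv); return c+d*(z-c[2])/d[2]
def proj(s,X):
    rv=cv2.Rodrigues(np.array(s["R"],float))[0]
    return cv2.projectPoints(np.array(X,float).reshape(-1,3),rv,np.array(s["t"],float),K(s),np.array(s["D"],float))[0].reshape(-1,2)
E
python3 - <<'E'
from h import *
np.set_printoptions(precision=4,suppress=True)
for n in ["top","scene","wrist"]:
    s=snap(n,n+"0.png"); print(n,s["fovy"],s["cx"],s["cy"],s["D"],-np.array(s["R"]).T@np.array(s["t"]))
print(telemetry.get_obs())
E
```

```text
top 53.976388177117485 321.5191177786301 202.33173689739803 [0.0298 0.     0.     0.     0.    ] [ 0.4714 -0.007   0.9157]
scene 42.891933569643015 317.13955082499746 196.1992495134716 [-0.1118  0.      0.      0.      0.    ] [1.0503 0.8215 0.8341]
wrist 63.6817307226762 323.13424356318137 204.1190570946618 [-0.0451  0.      0.      0.      0.    ] [0.1457 0.5345 0.3833]
{'time': 0.15, 'joint_positions': array([ 1.0759,  0.0878,  1.3719, -0.    ,  1.6836, -0.1031]), 'qvel': array([-0.0012, -0.0018, -0.0056,  0.0003,  0.0008,  0.0002]), 'joint_torque': array([  0.001 , -34.0647, -30.2792,   0.0718,   0.0305,  -0.0001]), 'tool_pos': array([0.21  , 0.5082, 0.4038]), 'ee_rot': array([-3.1399, -0.0002,  2.7498]), 'wrist_force': array([-0.0193, -0.5723, -0.2986]), 'wrist_torque': array([-0.0092,  0.0015,  0.0099]), 'finger_force': 0.0, 'width': 0.09375602511481243}
```

View pics/top0.png

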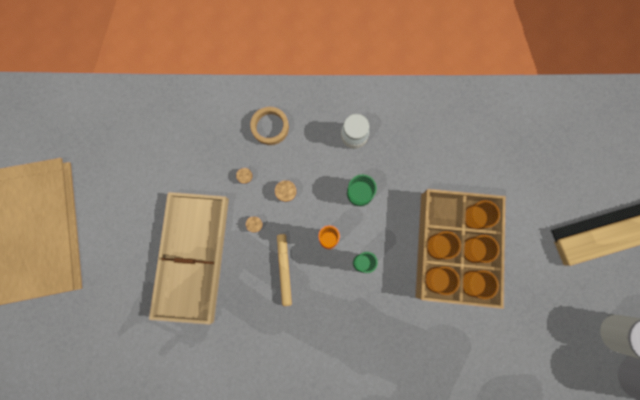

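View pics/scene0.png

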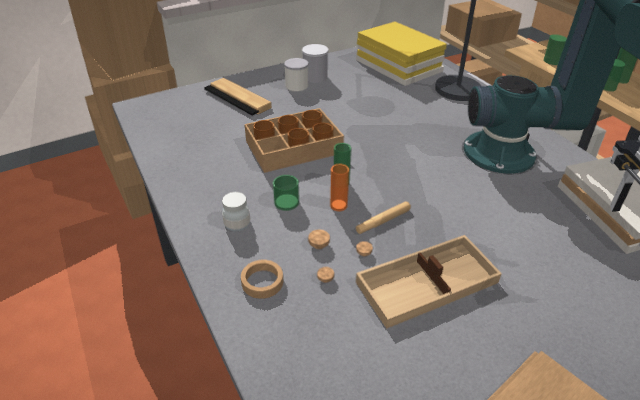

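The top view shows the tray on the left around (189,258), its divider at about (187,260), the muddler at (284,270) and the largest stopper at (286,190). The wide tumbler is at (361,190), the narrow green one at (365,262) and the orange decoy at (329,237). The scene view agrees.

```bash
cat > m.py <<'E'
from h import *
np.set_printoptions(precision=4,suppress=True)
def comps(mask,amin=30):
    n,l,st,c=cv2.connectedComponentsWithStats(mask.astype(np.uint8))
    return [(st[i],c[i],l==i) for i in range(1,n) if st[i][4]>amin]
def upright(s,mask,h,r):
    "silhouette of an upright cylinder seen from above: far edge is the rim, near edge the base"
    c0=-np.array(s["R"]).T@np.array(s["t"])
    cnt=max(cv2.findContours(mask.astype(np.uint8),0,1)[0],key=len)[:,0,:]
    P=np.array([onplane(s,p,h)[:2] for p in cnt]);B=np.array([onplane(s,p,0)[:2] for p in cnt])
    d=P.mean(0)-c0[:2];d/=np.linalg.norm(d);n=np.array([-d[1],d[0]])
    far=(P@d).max()-r; near=(B@d).min()+r; side=((P@n).max()+(P@n).min())/2
    return far*d+side*n, near*d+side*n, np.ptp(P@n)
E
python3 - <<'E'
from m import *
s=snap("top"); im=s["image"]; hsv=cv2.cvtColor(im,cv2.COLOR_RGB2HSV)
H,S,V=[hsv[...,i].astype(int) for i in range(3)]
for st,c,m in comps((H>50)&(H<90)&(S>110)):
    print("green",st,c)
    for h,r in((.065,.032),(.115,.022)): print(upright(s,m,h,r))
w=(H>8)&(H<28)&(S>65)
for st,c,m in comps(w,60):
    (rc,sz,a)=cv2.minAreaRect(np.argwhere(m)[:,::-1].astype(np.float32))
    print("wood",st,c.round(1),np.array(rc),sz,a)
    box=cv2.boxPoints((rc,sz,a))
    if 100<c[0]<240 : print("tray@.03",[onplane(s,b,.03)[:2] for b in box],onplane(s,rc,.03))
    elif 250<c[0]<300: print("z.02",[onplane(s,b,.02)[:2] for b in box],onplane(s,c,.022))
cr=im[170:340,130:310]; cv2.imwrite('pics/topc.png',cv2.resize(cr[:,:,::-1],None,fx=3.5,fy=3.5,interpolation=cv2.INTER_CUBIC))
E
```

```text
green [348 176  28  29 611] [360.7005 190.1375]
(array([ 0.6434, -0.0859]), array([ 0.6526, -0.09  ]), np.float64(0.05719119476670517))
(array([ 0.6407, -0.0846]), array([ 0.6435, -0.0859]), np.float64(0.05382971338243206))
green [354 253  22  19 315] [364.3937 262.1429]
(array([ 0.4841, -0.0836]), array([ 0.4877, -0.1056]), np.float64(0.03808656223283491))
(array([ 0.4847, -0.0871]), array([ 0.4861, -0.0958]), np.float64(0.03584797864564321))
wood [    0     0   640    76 47529] [320.9  36.6] [319.5  37.5] (75.0, 639.0) 90.0
wood [250 107  39  38 682] [269.  125.2] [269.  125.5] (37.0, 38.0) 90.0
z.02 [array([0.8539, 0.1747]), array([0.8544, 0.0832]), array([0.7619, 0.0814]), array([0.7614, 0.1715])] [0.8076 0.1274 0.022 ]
wood [    0   158    82   147 10348] [ 37.6 231.3] [ 35.2824 230.4972] (140.85975646972656, 83.03448486328125) 85.03025817871094
wood [236 168  17  16 207] [243.8 175.3] [243.75 175.25] (15.55634880065918, 14.849242210388184) 45.0
wood [275 180  22  22 374] [285.1 190.7] [285.5 190.5] (21.0, 21.0) 90.0
z.02 [array([0.6743, 0.11  ]), array([0.6746, 0.0609]), array(
[... 388 characters left out ...]
2128]), array([0.3452, 0.2358])] [0.4928 0.2959 0.03  ]
wood [ 555  214   85   52 2500] [599.2 240.8] [600.5148 240.7851] (29.875036239624023, 89.07032012939453) 73.39302062988281
wood [245 217  18  15 217] [253.6 224. ] [253.5 224. ] (14.0, 17.0) 90.0
z.02 [array([0.5869, 0.1767]), array([0.5871, 0.1376]), array([0.5549, 0.1366]), array([0.5547, 0.1754])] [0.5706 0.1559 0.022 ]
wood [318 225  23  25 439] [328.7 236.7] [329. 237.] (24.0, 22.0) 90.0
wood [277 234  15  72 722] [283.7 270. ] [283.6852 269.5652] (71.65108489990234, 10.207390785217285) 85.42607879638672
z.02 [array([0.5476, 0.105 ]), array([0.5496, 0.0818]), array([0.3917, 0.0656]), array([0.3898, 0.088 ])] [0.4674 0.0846 0.022 ]
```

View pics/topc.png

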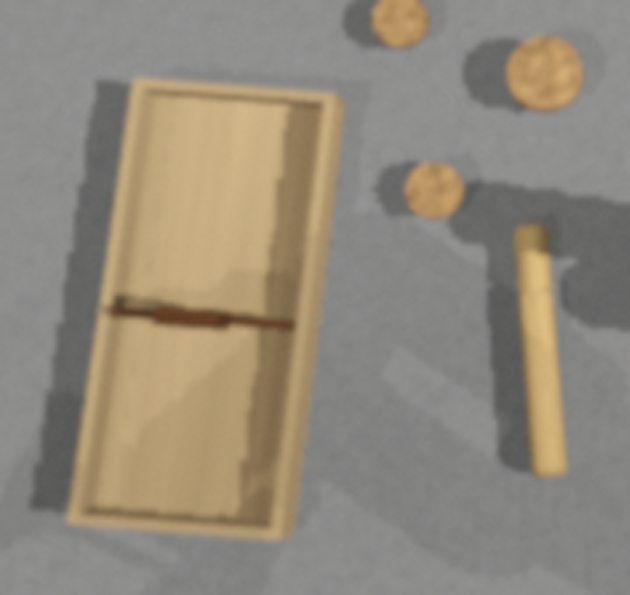

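Zooming in, the tray rim corners are at about FL (168.6,192.3), FR (228.3,197.1), NR (212.9,324.3) and NL (149.1,319.1) in full-picture pixels. The divider tab is at about (184.5,260.5).

```bash
cat >> m.py <<'E'
def tool():
    o=telemetry.get_obs(); return np.array(o["tool_pos"]),np.array(o["ee_rot"])
def to(x,y,z,yaw=None):
    "row (shift x,y,z in 50 mm, turn in 10 deg) from the measured pose to a TCP target, tool down"
    p,r=tool(); w=r[2]; d=np.array([x,y,z])-p
    turn=0 if yaw is None else -((yaw-w+np.pi)%(2*np.pi)-np.pi)
    return np.round([(d[0]*np.cos(w)+d[1]*np.sin(w))*20,(d[0]*np.sin(w)-d[1]*np.cos(w))*20,-d[2]*20,np.degrees(turn)/10],2)
E
python3 - <<'E'
from m import *
s=snap("top")
q=[(168.6,192.3),(228.3,197.1),(212.9,324.3),(149.1,319.1)]
P=np.array([onplane(s,p,.03)[:2] for p in q]);print(P)
for a,b in((0,1),(1,2),(2,3),(3,0)):print(np.linalg.norm(P[a]-P[b]), np.degrees(np.arctan2(*(P[a]-P[b])[::-1])))
print("tab",onplane(s,(184.5,260.5),.062))
im=s["image"]; hsv=cv2.cvtColor(im,cv2.COLOR_RGB2HSV); H,S,V=[hsv[...,i].astype(int) for i in range(3)]
m=(H>5)&(H<20)&(S>200)
for st,c,mm in comps(m):print(st,c); 
s=snap("wrist"); R=np.array(s["R"]); p,r=tool(); w=r[2]
T=np.array([[np.cos(w),np.sin(w),0],[np.sin(w),-np.cos(w),0],[0,0,-1]])
print("cam in tool",T@(-R.T@np.array(s["t"])-p)); print("axes in tool (rows: cam x,y,z)",R@T.T)
E
```

```text
[[0.6418 0.3518]
 [0.6314 0.2147]
 [0.351  0.2345]
 [0.3616 0.373 ]]
0.13749000970831257 85.6457661015835
0.2810436255676154 -4.050959509071634
0.1388911558290661 -94.37833689319127
0.28098127357829134 175.66339674609375
tab [0.4867 0.294  0.062 ]
[466 201  33  27 645] [481.2186 215.0496]
[319 227  20  21 310] [328.4323 236.771 ]
[428 232  31  27 627] [442.6746 245.3509]
[465 235  33  27 683] [480.0059 249.0205]
[426 267  32  27 642] [441.2321 279.9517]
[464 271  33  27 686] [478.9534 283.984 ]
cam in tool [ 0.0694 -0.0002  0.0205]
axes in tool (rows: cam x,y,z) [[-0.0014  1.      0.0007]
 [-0.9698 -0.0012 -0.244 ]
 [-0.244  -0.001   0.9698]]
```

```bash
python3 -c "
from m import *
print(to(.487,.294,.37,1.497))"
```

```text
[-6.76 -1.85  0.69  7.18]
```

Call:
apply_moves --moves '[[[-1.0,-0.27,0.1,1.0,0],[-2.0,-0.54,0.2,2.0,0],[-3.0,-0.81,0.3,3.0,0],[-4.0,-1.1,0.4,4.0,0],[-5.0,-1.37,0.5,5.0,0],[-6.0,-1.64,0.6,6.0,0],[-6.76,-1.85,0.69,7.0,0],[-6.76,-1.85,0.69,7.18,0],[-6.76,-1.85,0.69,7.18,0]]]'

```text
time: 1.42
tool_pos: [0.4868, 0.294, 0.3701]
ee_rot: [-3.141, -0.0, 1.498]
wrist_force: [-0.5, -0.8, 0.7]
width: 0.0938
finger_force: 0.0
```

```bash
python3 -c "
from m import *
print(tool()); snap('wrist','w1.png')"
```

```text
(array([0.4868, 0.294 , 0.3701]), array([-3.1409, -0.0004,  1.4977]))
```

View pics/w1.png

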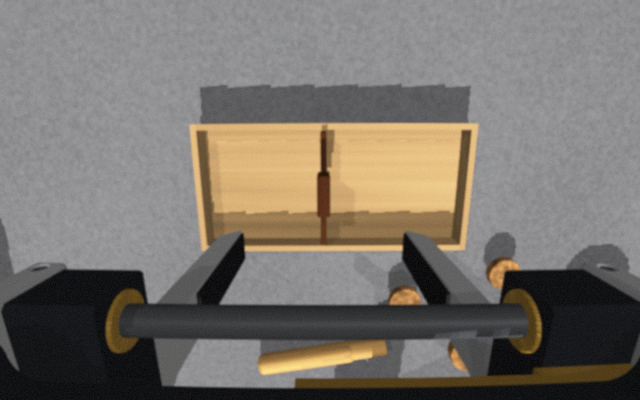

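The wrist view shows the tray rim corners at (190,125), (477,125), (466,250) and (202,250). The tab's top spans columns 317–329 from row 172, with the divider at column 324, and the fingers stand clear of it.

Run:
```python
from m import *
s=snap("wrist")
q=[(190.5,124.5),(477,124.5),(465.5,250),(202,250.5)]
P=np.array([onplane(s,p,.03)[:2] for p in q]);print(P,P.mean(0))
for a,b in((0,1),(1,2),(2,3),(3,0)):print(np.linalg.norm(P[a]-P[b]), np.degrees(np.arctan2(*(P[b]-P[a])[::-1])))
print("tab edges",onplane(s,(317.5,174),.062),onplane(s,(329.5,174),.062), onplane(s,(323.5,216),.062))
```

```text
[[0.3635 0.3734]
 [0.6424 0.353 ]
 [0.6353 0.2222]
 [0.3534 0.2425]] [0.4987 0.2978]
0.2796289276360112 -4.16652016331646
0.13101331776770667 -93.1128856388536
0.2826524919690108 175.8883342881631
0.13126321238809 85.5653330617012
tab edges [0.4842 0.3204 0.062 ] [0.495  0.3196 0.062 ] [0.4867 0.2807 0.062 ]
```

Call:
apply_moves --moves '[[[0.11,0.02,0.9,0,0],[0.11,0.02,1.8,0,0],[0.11,0.02,2.4,0,0],[0.11,0.02,2.6,0,0],[0.11,0.02,2.6,0,0.5],[0.11,0.02,2.6,0,1],[0.11,0.02,2.6,0,1],[0.11,0.02,2.6,0,1],[0.11,0.02,2.6,0,1]]]'

```text
time: 2.65
tool_pos: [0.4886, 0.2992, 0.2406]
ee_rot: [3.141, -0.0, 1.497]
wrist_force: [-0.2, 0.3, -0.7]
width: 0.0476
finger_force: 0.0
```

Call:
apply_moves --moves '[[[0,0,0,0,1],[0,0,0,0,1],[0,0,0,0,1],[0,0,0,0,1],[0,0,0,0,1],[0,0,0,0,1]]]'

```text
time: 3.4
tool_pos: [0.4884, 0.2992, 0.2401]
ee_rot: [-3.141, 0.0, 1.497]
wrist_force: [-0.6, 0.4, 0.5]
width: 0.0118
finger_force: 30.0
```

```bash
python3 -c "
from m import *
o=telemetry.get_obs();print(o['tool_pos'],o['width'],o['finger_force'],o['wrist_force'])
t=np.array([.4986,.298]);u=np.array([np.cos(-.072),np.sin(-.072)]);print((o['tool_pos'][:2]-t)@u)"
```

```text
[0.4884 0.2992 0.2401] 0.011794037782431878 29.998789429664612 [-0.6099  0.3838  0.5385]
-0.010307652913193088
```

Call:
apply_moves --moves '[[[0,0.2,0,0,1],[0,0.4,0,0,1],[0,0.6,0,0,1],[0,0.8,0,0,1],[0,1.0,0,0,1],[0,1.1,0,0,1],[0,1.1,0,0,1],[0,1.1,0,0,1]]]'

```text
time: 4.4
tool_pos: [0.5436, 0.2952, 0.2401]
ee_rot: [3.14, -0.001, 1.497]
wrist_force: [1.7, 2.7, -2.2]
width: 0.0117
finger_force: 30.0
```

Call:
apply_moves --moves '[[[0,0,0,0,0.6],[0,0,0,0,0.6],[0,0,0,0,0.6],[0,0,-0.4,0,0.6],[0,0,-1.2,0,0.5],[0,0,-2.2,0,0.5]]]'

```text
time: 5.15
tool_pos: [0.543, 0.2949, 0.3517]
ee_rot: [-3.141, 0.001, 1.497]
wrist_force: [0.1, 0.3, -0.3]
width: 0.0465
finger_force: 0.0
```

Run:
```python
from m import *
s=snap("top","t2.png"); im=s["image"]; hsv=cv2.cvtColor(im,cv2.COLOR_RGB2HSV); H,S,V=[hsv[...,i].astype(int) for i in range(3)]
print(proj(s,[[.5435,.295,.036]]))
```

```text
[[189.8596 235.0517]]
```

```bash
python3 -c "
from m import *
print(to(.457,.084,.33,3.248))"
```

```text
[ -4.35  -1.42   0.64 -10.03]
```

Call:
apply_moves --moves '[[[-0.5,-0.16,0.07,-1,0.4],[-1.0,-0.32,0.14,-2,0.4],[-1.5,-0.48,0.2,-3,0.4],[-2.0,-0.64,0.27,-4,0.4],[-2.5,-0.8,0.35,-5,0.4],[-3.0,-0.96,0.42,-6,0.4],[-3.5,-1.14,0.5,-7,0.4],[-4.0,-1.3,0.57,-8,0.4],[-4.35,-1.42,0.64,-9,0.4],[-4.35,-1.42,0.64,-10,0.4]]]'

```text
time: 6.45
tool_pos: [0.456, 0.0825, 0.3196]
ee_rot: [-3.141, 0.002, -3.037]
wrist_force: [-0.0, -0.8, -0.6]
width: 0.0565
finger_force: 0.0
```

```bash
python3 -c "
from m import *
s=snap('wrist','w2.png');print(tool())
im=s['image']; hsv=cv2.cvtColor(im,cv2.COLOR_RGB2HSV); H,S,V=[hsv[...,i].astype(int) for i in range(3)]
for st,c,m in comps((H>8)&(H<28)&(S>65),200):
    rc=cv2.minAreaRect(np.argwhere(m)[:,::-1].astype(np.float32)); print(st,c,rc); print(onplane(s,c,.02),[onplane(s,b,.022)[:2] for b in cv2.boxPoints(rc)])
"
```

```text
(array([0.4562, 0.0828, 0.3197]), array([-3.1414,  0.0025, -3.0332]))
[  463   101   177   203 25061] [557.4931 196.2664] ((561.6397094726562, 202.42160034179688), (154.1330108642578, 195.62359619140625), 15.697792053222656)
[0.428  0.2935 0.02  ] [array([0.5133, 0.2194]), array([0.3411, 0.229 ]), array([0.3575, 0.3742]), array([0.5459, 0.3861])]
[   0  124   25  157 3220] [ 10.0916 200.9528] ((12.0, 202.0), (156.0, 24.0), 90.0)
[ 0.4844 -0.2099  0.02  ] [array([ 0.4137, -0.2085]), array([ 0.4119, -0.1854]), array([ 0.5646, -0.2056]), array([ 0.568 , -0.2321])]
[ 312  128   28  170 4048] [325.983  210.7675] ((326.5754699707031, 212.443603515625), (169.26600646972656, 25.928091049194336), 88.74555206298828)
[0.4632 0.0849 0.02  ] [array([0.3923, 0.0654]), array([0.3896, 0.087 ]), array([0.5465, 0.1086]), array([0.5496, 0.0839])]
[ 185  248   53  108 2012] [206.8022 295.3574] ((202.9722442626953, 300.29119873046875), (39.860870361328125, 110.32099151611328), 17.622299194335938)
[ 0.5601 -0.0215  0.02  ] [array([ 0.6231, -0.0615]), array([ 0.5039, -0.0269]), array([0.5121, 0.0086]), array([ 0.6331, -0.0223])]
[ 433  289   28   68 1043] [448.3413 322.6107] ((446.6573486328125, 322.4103698730469), (67.55003356933594, 25.287405014038086), 86.90594482421875)
[0.5662 0.219  0.02  ] [array([0.5301, 0.1946]), array([0.5264, 0.2188]), array([0.6022, 0.2396]), array([0.606 , 0.2136])]
[ 202  336  365   53 5559] [396.1234 377.7627] ((383.4822998046875, 373.27056884765625), (47.24504470825195, 363.6947937011719), 85.60128784179688)
[0.6375 0.1778 0.02  ] [array([ 0.6397, -0.0274]), array([0.5707, 0.342 ]), array([0.6293, 0.3659]), array([ 0.7024, -0.0241])]
```

View pics/w2.png

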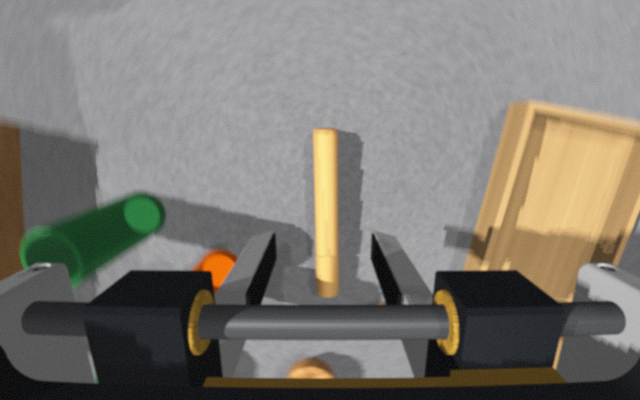

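The muddler lies upright in the picture at column 326, rows 128–298, between the open fingers, pointing at about 6.5° with its centre near (0.4695, 0.086). The length of 0.159 m checks. The orange tumbler is clear to the left.

Call:
apply_moves --moves '[[[-0.02,0.04,0.8,0,0.4],[-0.02,0.04,1.6,0,0.4],[-0.02,0.04,2.1,0,0.4],[-0.02,0.04,2.32,0,0.4],[-0.02,0.04,2.32,0,1],[-0.02,0.04,2.32,0,1],[-0.02,0.04,2.32,0,1],[-0.02,0.04,2.32,0,1],[-0.02,0.04,2.32,0,1],[-0.02,0.04,2.32,0,1]]]'

```text
time: 7.75
tool_pos: [0.4576, 0.0856, 0.2031]
ee_rot: [3.142, 0.002, -3.041]
wrist_force: [-0.3, -1.0, 5.2]
width: 0.0215
finger_force: 30.0
```

Call:
apply_moves --moves '[[[0,0,-0.4,0,1],[0,0,-1.0,0,1],[0,0.5,-1.6,0,1],[0,1.2,-1.6,0.2,1],[-0.02,2.0,-1.6,0.4,1],[-0.04,2.8,-1.6,0.6,1],[-0.06,3.6,-1.6,0.8,1],[-0.08,4.2,-1.6,1,1],[-0.08,4.35,-1.6,1,1],[-0.08,4.35,-1.6,1,1]]]'

```text
time: 9.0
tool_pos: [0.4392, 0.3022, 0.2815]
ee_rot: [-3.14, -0.001, 3.069]
wrist_force: [-0.3, -0.5, -0.8]
width: 0.0222
finger_force: 30.0
```

```bash
python3 -c "
from m import *
print(to(.4398,.3022,.209,3.0696))
s=snap('wrist','w3.png'); 
c=s['image']; print(proj(s,[[.4398,.3022,.08],[.5435,.295,.036]]))"
```

```text
[-0.01  0.    1.45 -0.01]
[[324.675  244.1129]
 [324.9691 343.7793]]
```

View pics/w3.png

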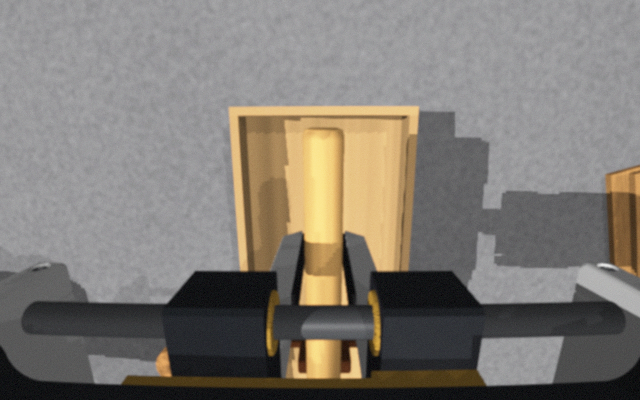

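```bash
python3 -c "
from m import *
s=snap('wrist'); t=np.array([.4986,.298]);u=np.array([np.cos(-.072),np.sin(-.072)]);v=np.array([-u[1],u[0]])
for p,z in(((324,128.5),.1),((324,128.5),.09),((324,115.5),.03),((324,106),.03),((230,106),.03),((419,106),.03)):
  X=onplane(s,p,z)[:2]-t; print(p,z,X@u,X@v)"
```

```text
(324, 128.5) 0.1 -0.12653482528134902 -0.0007287460626696088
(324, 128.5) 0.09 -0.12638724395512707 -0.0007109259424171232
(324, 115.5) 0.03 -0.1343480593928915 -0.0005786832050517817
(324, 106) 0.03 -0.1407230569508689 -0.0005603774351840211
(230, 106) 0.03 -0.14120388086946092 -0.06575172166764692
(419, 106) 0.03 -0.14076094734622469 0.06531559540103722
```

The muddler's near end (324,128) is centred over the near bay, 8 mm inside the end wall at (324,115). The tray rim (230–419, row 106) confirms the tray's frame.

Call:
apply_moves --moves '[[[0,0,0.4,0,1],[0,0,0.8,0,1],[0,0,1.1,0,1],[0,0,1.3,0,1],[0,0,1.4,0,1],[0,0,1.44,0,1],[0,0,1.44,0,1],[0,0,1.44,0,0.5],[0,0,1.44,0,0.5],[0,0,1.44,0,0.5]]]'

```text
time: 10.35
tool_pos: [0.4395, 0.3025, 0.2106]
ee_rot: [3.141, 0.001, 3.068]
wrist_force: [0.5, 0.1, 0.3]
width: 0.0463
finger_force: 0.0
```

Call:
apply_moves --moves '[[[0,0,-0.3,0,0.5],[0,0,-1.0,0,0.5],[0,0,-2.0,0,0.4],[0,0,-3.0,0,0.2],[0,0,-3.5,0,0],[0,0,-3.5,0,0]]]'

```text
time: 11.1
tool_pos: [0.4396, 0.3025, 0.3891]
ee_rot: [3.138, 0.006, 3.067]
wrist_force: [-0.2, -1.0, 0.5]
width: 0.0826
finger_force: 0.0
```

```bash
python3 -c "
from m import *
snap('wrist','w4.png'); print(to(.64,-.087,.36))"
```

```text
[-4.58 -7.47  0.53  0.  ]
```

View pics/w4.png

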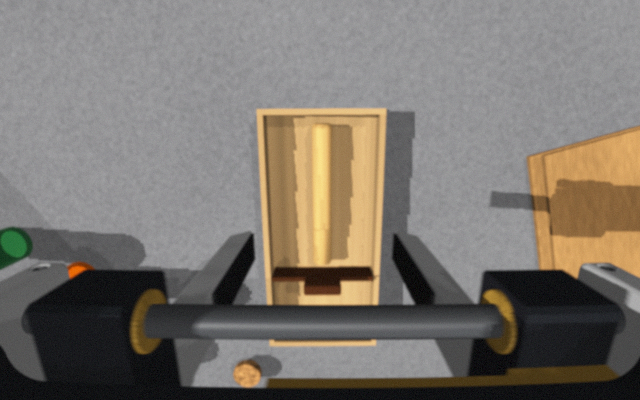

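The muddler now lies flat and lengthwise in the near bay, at column 321 and rows 123–263, clear of the divider at row 272. Next is the wide tumbler.

Call:
apply_moves --moves '[[[-0.4,-0.7,0.1,0,0],[-1.0,-1.6,0.1,0,0],[-1.6,-2.5,0.2,0,0],[-2.2,-3.5,0.2,0,0],[-2.8,-4.5,0.3,0,0],[-3.4,-5.5,0.4,0,0],[-4.1,-6.5,0.5,0,0],[-4.6,-7.3,0.53,0,0],[-4.74,-7.48,0.53,0,0],[-4.74,-7.48,0.53,0,0]]]'

```text
time: 12.4
tool_pos: [0.648, -0.0883, 0.3567]
ee_rot: [3.14, -0.004, 3.067]
wrist_force: [0.3, 0.2, -0.5]
width: 0.0941
finger_force: 0.0
```

Run:
```python
from m import *
s=snap('wrist','w5.png'); print(tool())
im=s['image']; hsv=cv2.cvtColor(im,cv2.COLOR_RGB2HSV); H,S,V=[hsv[...,i].astype(int) for i in range(3)]
for st,c,m in comps((H>50)&(H<90)&(S>110),200):
    print(st,c)
    if 200<c[0]<450: print(upright(s,m,.065,.032))
```

```text
(array([ 0.6477, -0.0874,  0.3574]), array([ 3.1404, -0.0025,  3.0679]))
[ 273    0   58   50 2213] [304.8125  21.0935]
(array([ 0.5123, -0.0899]), array([ 0.4745, -0.0937]), np.float64(0.04313330253659306))
[ 289  165   71   76 4155] [323.5682 203.5863]
(array([ 0.6469, -0.0878]), array([ 0.6516, -0.0881]), np.float64(0.06120737789347136))
```

View pics/w5.png

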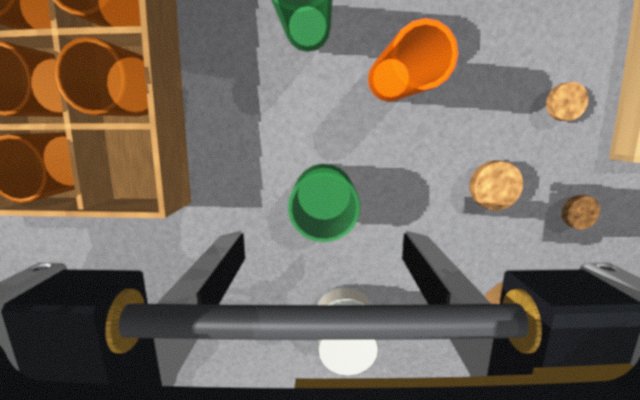

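The wide tumbler's rim is at (324,203), midway between the fingers. It sits at about (0.649, -0.088), with the ink jar at (348,345) well behind it.

Call:
apply_moves --moves '[[[-0.03,-0.01,0.8,0,0],[-0.03,-0.01,1.6,0,0],[-0.03,-0.01,2.2,0,0],[-0.03,-0.01,2.41,0,0],[-0.03,-0.01,2.41,0,0.5],[-0.03,-0.01,2.41,0,0.5],[-0.03,-0.01,2.41,0,0.5],[-0.03,-0.01,2.41,0,0.6],[-0.03,-0.01,2.41,0,1],[-0.03,-0.01,2.41,0,1]]]'

```text
time: 13.7
tool_pos: [0.65, -0.0887, 0.24]
ee_rot: [3.141, 0.003, 3.067]
wrist_force: [0.0, 1.9, 4.9]
width: 0.0641
finger_force: 30.0
```

```bash
python3 -c "
from m import *
t=np.array([.4986,.298]);u=np.array([np.cos(-.072),np.sin(-.072)]);b=t+.0913*u;print(b,to(b[0],b[1],.36,3.0696),to(b[0],b[1],.243,3.0696))"
```

```text
[0.5897 0.2914] [ 1.77  7.49 -2.4  -0.01] [ 1.77  7.49 -0.06 -0.01]
```

Call:
apply_moves --moves '[[[0,0,-0.3,0,1],[0,0,-0.9,0,1],[0,0.2,-1.6,0,1],[0.1,0.8,-1.8,0,1],[0.3,1.6,-1.8,0,1],[0.6,2.5,-1.8,0,1],[0.8,3.5,-1.8,0,1],[1.1,4.5,-1.8,0,1],[1.3,5.5,-1.8,0,1],[1.5,6.3,-1.8,0,1]]]'

```text
time: 14.95
tool_pos: [0.5974, 0.2326, 0.328]
ee_rot: [-3.141, -0.001, 3.068]
wrist_force: [0.5, 0.2, -0.7]
width: 0.0644
finger_force: 30.0
```

Call:
apply_moves --moves '[[[0.1,0.5,0,0,1],[0.2,0.9,0,0,1],[0.27,1.15,0,0,1],[0.27,1.19,0,0,1],[0.27,1.19,0,0,1],[0.27,1.19,0,0,1]]]'

```text
time: 15.7
tool_pos: [0.5893, 0.2904, 0.3282]
ee_rot: [-3.141, 0.0, 3.066]
wrist_force: [0.1, 0.1, -0.3]
width: 0.0645
finger_force: 30.0
```

```bash
python3 -c "
from m import *
print(telemetry.get_obs()['width'],tool(),to(.5897,.2914,.246,3.0696))"
```

```text
0.06452342000212039 (array([0.5893, 0.2904, 0.3282]), array([-3.1413,  0.0001,  3.0662])) [-0.01  0.02  1.64 -0.02]
```

Call:
apply_moves --moves '[[[-0.01,0.02,0.4,0,1],[-0.01,0.02,0.8,0,1],[-0.01,0.02,1.1,0,1],[-0.01,0.02,1.3,0,1],[-0.01,0.02,1.4,0,1],[-0.01,0.02,1.46,0,1],[-0.01,0.02,1.51,0,1],[-0.01,0.02,1.56,0,1],[-0.01,0.02,1.6,0,1],[-0.01,0.02,1.6,0,1]]]'

```text
time: 16.95
tool_pos: [0.5895, 0.2922, 0.2481]
ee_rot: [-3.142, -0.0, 3.067]
wrist_force: [-0.5, -0.2, -2.0]
width: 0.0643
finger_force: 30.0
```

Still 2 mm up by the pick-up height, so I'll lower it gently.

Call:
apply_moves --moves '[[[0,-0.01,0.01,0,1],[0,-0.01,0.02,0,1],[0,-0.01,0.03,0,1],[0,-0.01,0.04,0,1]]]'

```text
time: 17.45
tool_pos: [0.5895, 0.2917, 0.2462]
ee_rot: [3.141, 0.0, 3.067]
wrist_force: [-0.4, -0.2, -2.2]
width: 0.0641
finger_force: 30.0
```

Call:
apply_moves --moves '[[[0,0,0.01,0,1],[0,0,0.02,0,1],[0,0,0.03,0,1],[0,0,0.03,0,1]]]'

```text
time: 17.95
tool_pos: [0.5894, 0.2917, 0.2461]
ee_rot: [3.141, 0.001, 3.067]
wrist_force: [-2.8, -2.6, 4.8]
width: 0.0646
finger_force: 30.0
```

Contact is made at +4.8 N, so I'll release and rise.

Call:
apply_moves --moves '[[[0,0,0,0,0.15],[0,0,0,0,0.15],[0,0,0,0,0.15],[0,0,-0.2,0,0.15],[0,0,-0.8,0,0.15],[0,0,-1.6,0,0.15],[0,0,-2.4,0,0.2],[0,0,-3.0,0,0.2],[0,0,-3.0,0,0.3]]]'

```text
time: 19.08
tool_pos: [0.5897, 0.2918, 0.3992]
ee_rot: [3.138, 0.007, 3.067]
wrist_force: [-0.2, 0.6, 0.9]
width: 0.0683
finger_force: 0.0
```

Run:
```python
from m import *
s=snap('wrist','w6.png')
im=s['image']; hsv=cv2.cvtColor(im,cv2.COLOR_RGB2HSV); H,S,V=[hsv[...,i].astype(int) for i in range(3)]
t=np.array([.4986,.298]);u=np.array([np.cos(-.072),np.sin(-.072)]);v=np.array([-u[1],u[0]])
for st,c,m in comps((H>50)&(H<90)&(S>110),200):
    if 200<c[0]<450:
        print(st,c)
        cnt=max(cv2.findContours(m.astype(np.uint8),0,1)[0],key=len)
        far,near,w=upright(s,m,.071,.032); print(far,near,w,(far-t)@u,(far-t)@v)
```

```text
[ 290  155   64   67 3133] [321.774  187.9154]
[0.5856 0.2912] [0.5911 0.2907] 0.06154290863613515 0.08724581569459625 -0.0005218579559882227
```

View pics/w6.png

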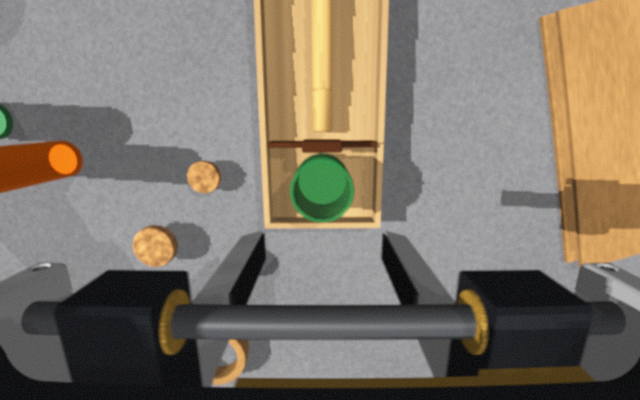

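The wide tumbler stands in the far bay at (322,188), centred between the tray walls, clear of the divider at row 146 and of the end wall at row 220. Its centre is about (0.588, 0.291). Next is the narrow green tumbler.

```bash
python3 -c "
from m import *
print(to(.4855,-.0915,.41,3.0696))"
```

```text
[ 1.51 -7.8  -0.27 -0.01]
```

Call:
apply_moves --moves '[[[0.2,-0.8,-0.2,0,0.2],[0.4,-1.8,-0.27,0,0.2],[0.6,-2.8,-0.27,0,0.2],[0.8,-3.9,-0.27,0,0.2],[1.0,-5.0,-0.27,0,0.2],[1.2,-6.1,-0.27,0,0.2],[1.4,-7.1,-0.27,0,0.2],[1.51,-7.65,-0.27,0,0.2],[1.51,-7.8,-0.27,0,0.2],[1.51,-7.8,-0.27,0,0.2]]]'

```text
time: 20.38
tool_pos: [0.4855, -0.0915, 0.4069]
ee_rot: [3.14, -0.002, 3.067]
wrist_force: [-0.3, -0.4, -0.1]
width: 0.0755
finger_force: 0.0
```

Run:
```python
from m import *
s=snap('wrist','w7.png'); print(tool())
im=s['image']; hsv=cv2.cvtColor(im,cv2.COLOR_RGB2HSV); H,S,V=[hsv[...,i].astype(int) for i in range(3)]
for st,c,m in comps((H>50)&(H<90)&(S>110),200):
    print(st,c)
    if 200<c[0]<450: print(upright(s,m,.115,.022))
```

```text
(array([ 0.4856, -0.091 ,  0.4072]), array([ 3.1405, -0.0015,  3.0681]))
[ 300  168   48   62 2249] [323.1156 199.8733]
(array([ 0.4844, -0.0913]), array([ 0.4895, -0.0917]), np.float64(0.04105463985203412))
[ 599  218   41   58 1734] [622.1194 243.8749]
```

View pics/w7.png

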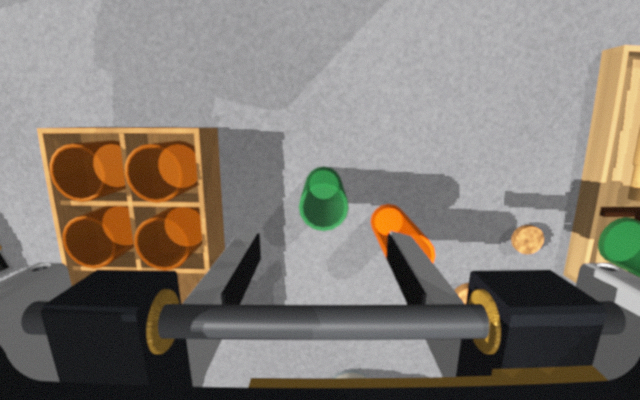

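The narrow green tumbler spans columns 300–348 and rows 168–230 between the fingers, at about (0.487, -0.0914). The orange decoy at (390–430, 205–260) clears the fingers in x.

Call:
apply_moves --moves '[[[-0.03,-0.01,0.6,0,0.3],[-0.03,-0.01,1.2,0,0.3],[-0.03,-0.01,1.8,0,0.3],[-0.03,-0.01,2.2,0,0.3],[-0.03,-0.01,2.46,0,0.3],[-0.03,-0.01,2.46,0,0.6],[-0.03,-0.01,2.46,0,0.6],[-0.03,-0.01,2.46,0,0.8],[-0.03,-0.01,2.46,0,1],[-0.03,-0.01,2.46,0,1]]]'

```text
time: 21.68
tool_pos: [0.4871, -0.0923, 0.2863]
ee_rot: [3.142, 0.002, 3.067]
wrist_force: [-0.2, 0.7, 3.9]
width: 0.0441
finger_force: 30.0
```

Call:
apply_moves --moves '[[[0,0,0,0,1],[0,0,0,0,1],[0,0,-0.1,0,1],[0,0,-0.3,0,1],[0,0,-0.6,0,1]]]'

```text
time: 22.3
tool_pos: [0.4865, -0.0922, 0.315]
ee_rot: [3.141, -0.002, 3.067]
wrist_force: [-0.0, 0.7, -1.3]
width: 0.044
finger_force: 30.0
```

```bash
python3 -c "
from m import *
print(tool(),telemetry.get_obs()['width'],to(.5885,.2915,.44,3.0696))"
```

```text
(array([ 0.4865, -0.0922,  0.315 ]), array([ 3.1412, -0.0022,  3.0673])) 0.04404448204009996 [-1.46  7.81 -2.5  -0.01]
```

Call:
apply_moves --moves '[[[0,0,-0.6,0,1],[0,0,-1.3,0,1],[0,0,-2.0,0,1],[0,0.2,-2.5,0,1],[-0.2,0.9,-2.5,0,1],[-0.4,1.7,-2.5,0,1],[-0.6,2.6,-2.5,0,1],[-0.8,3.6,-2.5,0,1],[-1.0,4.6,-2.5,0,1],[-1.2,5.6,-2.5,0,1]]]'

```text
time: 23.55
tool_pos: [0.5675, 0.1841, 0.4411]
ee_rot: [-3.142, 0.001, 3.067]
wrist_force: [0.4, -0.7, -1.7]
width: 0.0445
finger_force: 30.0
```

Call:
apply_moves --moves '[[[-0.1,0.8,0,0,1],[-0.2,1.5,0.1,0,1],[-0.26,2.0,0.4,0,1],[-0.26,2.2,0.8,0,1],[-0.26,2.2,1.1,0,1],[-0.26,2.2,1.1,0,1],[-0.26,2.2,1.1,0,1]]]'

```text
time: 24.42
tool_pos: [0.5886, 0.2903, 0.3859]
ee_rot: [3.141, 0.001, 3.066]
wrist_force: [0.6, 0.5, -0.8]
width: 0.044
finger_force: 30.0
```

Run:
```python
from m import *
o=telemetry.get_obs();print(tool(),o['width'],o['wrist_force'],to(.5885,.2915,.296,3.0696))
s=snap('wrist','w8.png')
```

```text
(array([0.5886, 0.2903, 0.3859]), array([3.1414, 0.0009, 3.066 ])) 0.04397963841610571 [ 0.5675  0.4759 -0.8092] [ 0.    0.02  1.8  -0.02]
```

View pics/w8.png

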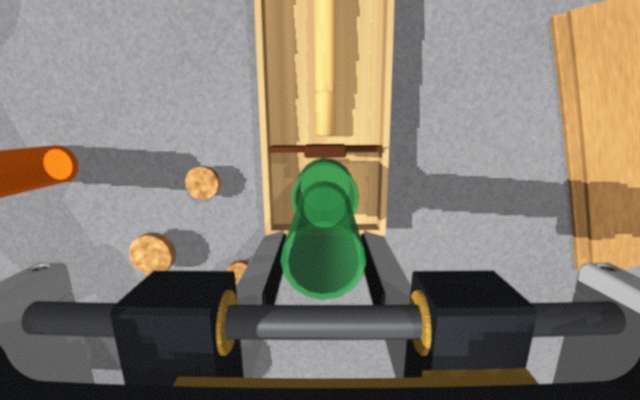

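```bash
python3 -c "
from m import *
s=snap('wrist')
print(onplane(s,(323.5,183),.101)+[.022,0,0], onplane(s,(323.5,225),.101)-[.022,0,0], onplane(s,(325,160),.006)+[.032,0,0], [onplane(s,(c,195),.071)[1] for c in (292,358)])"
```

```text
[0.5902 0.2919 0.101 ] [0.5829 0.2891 0.101 ] [0.5919 0.2944 0.006 ] [np.float64(0.26119201734315683), np.float64(0.3229691353748858)]
```

The narrow tumbler's foot (centre about (323,204)) hangs centred over the wide tumbler's mouth, whose columns are 292–358. I'll lower it slowly.

Call:
apply_moves --moves '[[[-0.02,0.03,0.3,0,1],[-0.02,0.03,0.6,0,1],[-0.02,0.03,0.9,0,1],[-0.02,0.03,1.2,0,1],[-0.02,0.03,1.4,0,1],[-0.02,0.03,1.55,0,1],[-0.02,0.03,1.62,0,1],[-0.02,0.03,1.67,0,1],[-0.02,0.03,1.7,0,1],[-0.02,0.03,1.7,0,1]]]'

```text
time: 25.78
tool_pos: [0.5896, 0.2927, 0.3004]
ee_rot: [3.141, 0.0, 3.067]
wrist_force: [-0.5, -0.0, -1.4]
width: 0.0439
finger_force: 30.0
```

Call:
apply_moves --moves '[[[0,0,0.015,0,1],[0,0,0.03,0,1],[0,0,0.04,0,1],[0,0,0.05,0,1],[0,0,0.05,0,1]]]'

```text
time: 26.4
tool_pos: [0.5896, 0.2927, 0.2976]
ee_rot: [3.142, -0.0, 3.067]
wrist_force: [-0.3, -0.1, -1.9]
width: 0.044
finger_force: 30.0
```

Call:
apply_moves --moves '[[[0,0,0.01,0,1],[0,0,0.02,0,1],[0,0,0.03,0,1],[0,0,0.03,0,1]]]'

```text
time: 26.9
tool_pos: [0.5897, 0.2927, 0.2974]
ee_rot: [3.141, 0.001, 3.067]
wrist_force: [-1.0, 0.3, 4.6]
width: 0.0439
finger_force: 30.0
```

Contact came at the expected height. I'll release, rise and go on to the stopper.

Call:
apply_moves --moves '[[[0,0,0,0,0.4],[0,0,0,0,0.4],[0,0,-0.2,0,0.35],[0,0,-0.8,0,0.3],[0,0,-1.6,0,0.3],[0,0,-2.2,0,0.3],[0,0,-2.2,0,0.3]]]'

```text
time: 27.78
tool_pos: [0.5898, 0.2928, 0.4105]
ee_rot: [3.138, 0.007, 3.067]
wrist_force: [-0.1, -0.6, 0.0]
width: 0.0656
finger_force: 0.0
```

```bash
python3 -c "
from m import *
s=snap('wrist','w9.png');print(tool()); print(to(.6485,.0855,.34,3.0696))
s=snap('top'); im=s['image']; hsv=cv2.cvtColor(im,cv2.COLOR_RGB2HSV); H,S,V=[hsv[...,i].astype(int) for i in range(3)]
for st,c,m in comps((H>8)&(H<28)&(S>65),150): print(st,c,onplane(s,c,.028))"
```

```text
(array([0.5896, 0.2927, 0.4076]), array([3.1401, 0.0029, 3.0674]))
[-1.48 -4.05  1.35 -0.01]
[    0     0   640    76 47536] [320.9814  36.6445] [1.0329 0.0049 0.028 ]
[250 107  39  38 678] [268.9233 125.2271] [0.8052 0.1267 0.028 ]
[236 168  17  16 206] [243.7524 175.2087] [0.6835 0.1817 0.028 ]
[275 181  22  21 370] [285.1054 190.7595] [0.6473 0.085  0.028 ]
[   6  183   76  109 4186] [ 44.1011 236.4255] [0.54   0.6215 0.028 ]
[ 416  189   90  119 9614] [461.1653 248.2616] [ 0.5183 -0.3116  0.028 ]
[ 150  194   78  130 6775] [189.6469 266.8514] [0.4734 0.2936 0.028 ]
[ 555  214   85   52 2500] [599.2288 240.7444] [ 0.5378 -0.6137  0.028 ]
[245 217  18  15 216] [253.6528 224.0278] [0.5699 0.1547 0.028 ]
[318 225  23  24 434] [328.6336 236.4355] [ 0.5427 -0.0157  0.028 ]
```

View pics/w9.png

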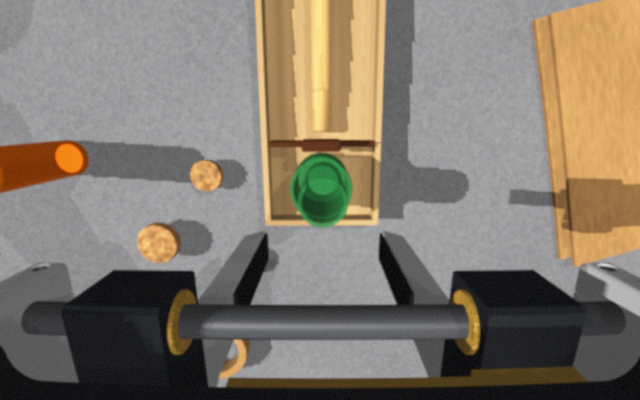

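The narrow tumbler stands inside the wide one at (322,185). The largest stopper is at (158,243), 22 px in the top view against 17–18 px for the two others.

Call:
apply_moves --moves '[[[-0.1,-0.4,0,0,0.1],[-0.4,-1.2,0.1,0,0.1],[-0.7,-2.1,0.4,0,0.1],[-1.1,-3.0,0.8,0,0.1],[-1.4,-3.8,1.2,0,0.1],[-1.47,-4.05,1.35,0,0.1],[-1.47,-4.05,1.35,0,0.1],[-1.47,-4.05,1.35,0,0.1]]]'

```text
time: 28.88
tool_pos: [0.6477, 0.0864, 0.3394]
ee_rot: [3.141, 0.001, 3.069]
wrist_force: [0.5, 0.3, 0.6]
width: 0.0845
finger_force: 0.0
```

```bash
python3 -c "
from m import *
s=snap('wrist','w10.png');print(tool())
im=s['image']; hsv=cv2.cvtColor(im,cv2.COLOR_RGB2HSV); H,S,V=[hsv[...,i].astype(int) for i in range(3)]
for st,c,m in comps((H>8)&(H<28)&(S>65),200):
  if 250<c[0]<400:
    e=cv2.fitEllipse(max(cv2.findContours(m.astype(np.uint8),0,1)[0],key=len)); print(st,e,onplane(s,c,.026),onplane(s,e[0],.028), onplane(s,(e[0][0]+e[1][1]/2,e[0][1]),.028)-onplane(s,(e[0][0]-e[1][1]/2,e[0][1]),.028))"
```

```text
(array([0.6477, 0.0867, 0.3398]), array([3.1408, 0.0016, 3.0693]))
[ 374   90   43   42 1436] ((394.95660400390625, 110.6276626586914), (40.95801544189453, 42.76951217651367), 59.85556411743164) [0.5723 0.1551 0.026 ] [0.5723 0.1546 0.028 ] [0.0026 0.0375 0.    ]
[ 296  175   54   53 2239] ((322.70233154296875, 200.76693725585938), (52.08893585205078, 52.90974426269531), 99.50457000732422) [0.6489 0.0856 0.026 ] [0.6484 0.0856 0.028 ] [0.0037 0.0491 0.    ]
[347 297  50   9 343] ((371.3681335449219, 301.4271545410156), (8.5447416305542, 50.898921966552734), 89.42249298095703) [0.7583 0.1272 0.026 ] [0.757  0.1271 0.028 ] [0.0041 0.0517 0.    ]
```

View pics/w10.png

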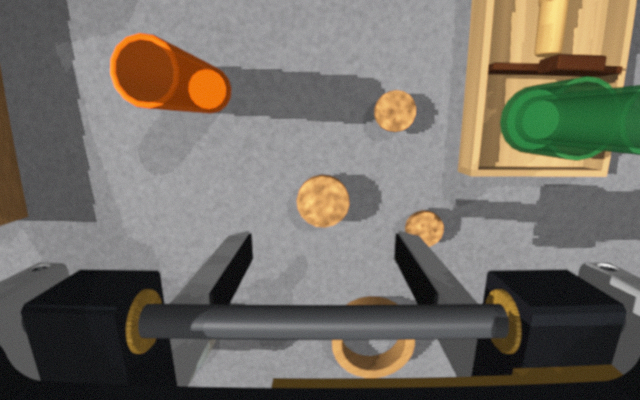

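The largest stopper is at (323,201), centred between the fingers. Its measured diameter is 49 mm and it stands at (0.6488, 0.0856).

Call:
apply_moves --moves '[[[-0.02,-0.02,0.8,0,0.1],[-0.02,-0.02,1.6,0,0.1],[-0.02,-0.02,2.3,0,0.1],[-0.02,-0.02,2.6,0,0.1],[-0.02,-0.02,2.73,0,0.1],[-0.02,-0.02,2.73,0,0.6],[-0.02,-0.02,2.73,0,0.6],[-0.02,-0.02,2.73,0,0.6],[-0.02,-0.02,2.73,0,1],[-0.02,-0.02,2.73,0,1]]]'

```text
time: 30.18
tool_pos: [0.6491, 0.0842, 0.203]
ee_rot: [3.141, 0.001, 3.067]
wrist_force: [-0.0, 0.5, 3.5]
width: 0.0493
finger_force: 30.0
```

Call:
apply_moves --moves '[[[0,0,0,0,1],[0,0,0,0,1],[0,0,-0.1,0,1],[0,0,-0.5,0,1],[0,0,-1.2,0,1],[0,0,-2.0,0,1],[0,0,-2.8,0,1],[0,0,-3.6,0,1],[0,0,-4.0,0,1],[0,0,-4.0,0,1]]]'

```text
time: 31.42
tool_pos: [0.6487, 0.0842, 0.4059]
ee_rot: [3.141, 0.006, 3.067]
wrist_force: [0.0, 0.1, -1.6]
width: 0.0495
finger_force: 30.0
```

Run:
```python
from m import *
print(telemetry.get_obs()['width'],to(.589,.292,.40,3.0696))
# narrow rim centre from top view
s=snap('top'); im=s['image']; hsv=cv2.cvtColor(im,cv2.COLOR_RGB2HSV); H,S,V=[hsv[...,i].astype(int) for i in range(3)]
for st,c,m in comps((H>50)&(H<90)&(S>110)): print(st,c,upright(s,m,.126,.022))
```

```text
0.049522518366643044 [ 1.5   4.06  0.12 -0.01]
[205 211   4  12  36] [206.5278 216.4722] (array([0.5676, 0.2191]), array([0.5957, 0.2852]), np.float64(0.020173111064762606))
```

Call:
apply_moves --moves '[[[0.1,0.3,0,0,1],[0.4,1.0,0,0,1],[0.7,1.8,0,0,1],[1.0,2.7,0,0,1],[1.3,3.5,0,0,1],[1.48,3.95,0.2,0,1],[1.48,4.06,0.4,0,1],[1.48,4.07,0.5,0,1],[1.48,4.07,0.5,0,1]]]'

```text
time: 32.6
tool_pos: [0.5906, 0.2913, 0.3759]
ee_rot: [-3.14, -0.002, 3.066]
wrist_force: [0.1, 0.3, -0.2]
width: 0.0495
finger_force: 30.0
```

Run:
```python
from m import *
print(to(.5895,.2926,.33,3.0696))
s=snap('wrist','w11.png')
print(proj(s,[[.5896,.2925,.126],[.5676,.2925,.126],[.5896,.2705,.126],[.5896,.3145,.126]]))
```

```text
[ 0.02  0.02  0.92 -0.02]
[[325.7875 218.4902]
 [323.5078 189.5572]
 [296.3549 220.6679]
 [355.3219 216.2939]]
```

View pics/w11.png

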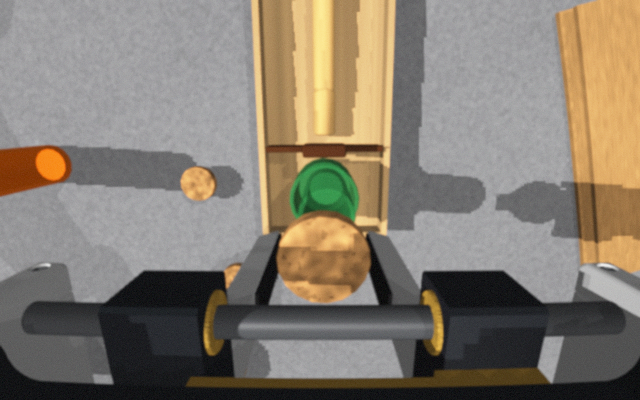

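The stopper hangs at (324,256), just behind the narrow tumbler's rim, which the camera's parallax places below it. I'll check the rim's far edge numerically in the saved earlier view.

Run:
```python
from m import *
s=snap('wrist'); p,_=tool(); R=np.array(s["R"]); c=-R.T@np.array(s["t"])
s=dict(s); s["t"]=-R@(c+np.array([.5896,.2927,.4076])-p)
im=cv2.imread('pics/w9.png')[:,:,::-1].copy(); hsv=cv2.cvtColor(im,cv2.COLOR_RGB2HSV); H,S,V=[hsv[...,i].astype(int) for i in range(3)]
for st,cc,m in comps((H>50)&(H<90)&(S>110),200): 
    if 200<cc[0]<450:
        print(st,upright(s,m,.126,.022)[0]); b=np.argwhere(m); 
        for r in range(200,228,4): x=b[b[:,0]==r][:,1]; print(r,x.min() if len(x) else None,x.max() if len(x) else None)
print("pred rim",[proj(s,[[.5896+.022*np.cos(a),.2925+.022*np.sin(a),.126]]).round(1).tolist()[0] for a in np.arange(0,6.3,np.pi/4)])
```

```text
[ 290  154   62   72 3323] [0.5817 0.2901]
200 293 348
204 295 347
208 298 345
212 301 344
216 302 343
220 307 337
224 313 331
pred rim [[325.8, 233.6], [343.5, 225.1], [350.1, 206.9], [341.2, 189.3], [321.8, 183.0], [303.7, 192.1], [297.7, 210.8], [307.0, 227.8], [325.8, 233.6]]
```

The rim appears maybe 4–5 mm nearer than the release point, and the plug has only 4 mm of play. I'll swing aside and measure the narrow tumbler's standing part from the cameras.

Call:
apply_moves --moves '[[[0,0,-0.3,0,1],[0,-0.6,-0.4,0,1],[0,-1.4,-0.4,0,1],[0,-2.2,-0.4,0,1],[0,-2.8,-0.4,0,1],[0,-2.8,-0.4,0,1],[0,-2.8,-0.4,0,1]]]'

```text
time: 33.58
tool_pos: [0.5798, 0.1533, 0.3984]
ee_rot: [3.14, 0.002, 3.067]
wrist_force: [0.4, -0.4, 0.3]
width: 0.0492
finger_force: 30.0
```

```bash
cat > ax.py <<'E'
from m import *
X0=np.array([.588,.2915]); A=[];b=[]
for n in("wrist","scene","top"):
    s=snap(n); hsv=cv2.cvtColor(s["image"],cv2.COLOR_RGB2HSV); H,S,V=[hsv[...,i].astype(int) for i in range(3)]
    m=(H>48)&(H<92)&(S>90)
    c=-np.array(s["R"]).T@np.array(s["t"])
    for z in(.085,.095,.105,.115):
        P=np.r_[X0,z]; dp=proj(s,[P,P+[0,0,.01]]); a=dp[1]-dp[0]; a/=np.linalg.norm(a); nn=np.array([-a[1],a[0]])
        k=np.arange(-45,45,.25); pts=(dp[0]+k[:,None]*nn).round().astype(int)
        ok=(pts[:,0]>=0)&(pts[:,0]<640)&(pts[:,1]>=0)&(pts[:,1]<400)
        g=np.zeros(len(k),bool); g[ok]=m[pts[ok,1],pts[ok,0]]
        if not g.any(): print(n,z,"none",dp[0]); continue
        kk=k[g]; mid=(kk.max()+kk.min())/2
        view=P-c; h=np.array([-view[1],view[0]])/np.hypot(*view[:2])     # horizontal direction across the view
        g0=(proj(s,[P+np.r_[h,0]*.01])[0]-dp[0])@nn/.01
        A.append(h); b.append(mid/g0); print(n,z,dp[0].round(1),"width mm",1e3*np.ptp(kk)/abs(g0),"off mm",1e3*mid/g0, h)
x,*_=np.linalg.lstsq(np.array(A),np.array(b),rcond=None); print(X0+x)
E
python3 ax.py; python3 -c "
from m import *
print(tool())"
```

```text
wrist 0.085 [470.1 196.7] width mm 56.485116936909726 off mm 0.6888428894745089 [-0.8649  0.502 ]
wrist 0.095 [475.  199.2] width mm 50.68845746205903 off mm 1.1115889794311191 [-0.8649  0.502 ]
wrist 0.105 [480.1 201.8] width mm 43.435717712237235 off mm 1.7202264440489994 [-0.8649  0.502 ]
wrist 0.115 [485.6 204.6] width mm 41.75707050637915 off mm 0.7271131680215275 [-0.8649  0.502 ]
scene 0.085 [395.1 268.3] width mm 50.763200975942176 off mm -1.2321165285422857 [ 0.7536 -0.6574]
scene 0.095 [395.6 264.9] width mm 39.17184867777722 off mm -1.4689443254166457 [ 0.7536 -0.6574]
scene 0.105 [396.2 261.4] width mm 36.97058451753647 off mm -1.4593651783238082 [ 0.7536 -0.6574]
scene 0.115 [396.7 257.9] width mm 40.594475300615485 off mm -2.4163378155128266 [ 0.7536 -0.6574]
top 0.085 [185.  212.3] width mm 121.41358326416157 off mm -31.27319568925374 [-0.9314  0.3639]
top 0.095 [183.4 211.6] width mm 120.49655700005462 off mm -31.682284383635054 [-0.9314  0.3639]
top 0.105 [181.7 210.9] width mm 119.56694498230891 off mm -32.07267837508286 [-0.9314  0.3639]
top 0.115 [179.9 210.2] width mm 114.56919323294561 off mm -33.45825997068323 [-0.9314  0.3639]
[0.6449 0.3675]
(array([0.5797, 0.154 , 0.3975]), array([3.1411, 0.0004, 3.0688]))
```

The two usable views agree across one direction but say little about the other. I'll take a crossing view from the tray's other side, keeping the narrow tumbler's own silhouette only.

Call:
apply_moves --moves '[[[0.05,0.6,0,0,1],[0.1,1.5,0,0,1],[0.2,2.5,0,0,1],[0.3,3.5,0,0,1],[0.35,4.4,0,0,1],[0.4,5.1,0,0,1],[0.4,5.3,0,0,1],[0.4,5.3,0,0,1],[0.4,5.3,0,0,1]]]'

```text
time: 34.85
tool_pos: [0.5797, 0.4177, 0.3974]
ee_rot: [-3.141, 0.0, 3.066]
wrist_force: [0.8, -0.5, -1.6]
width: 0.0492
finger_force: 30.0
```

```bash
sed -i 's/for n in("wrist","scene","top")/for n in("wrist",)/' ax.py; python3 ax.py; python3 -c "
from m import *
print(tool())"
```

```text
wrist 0.085 [192.6 218.2] width mm 57.04190893421717 off mm -1.414262204980591 [0.8598 0.5106]
wrist 0.095 [188.4 221.3] width mm 51.38452931235714 off mm -1.712817643745238 [0.8598 0.5106]
wrist 0.105 [183.9 224.6] width mm 45.75676862119475 off mm -1.2157595527370586 [0.8598 0.5106]
wrist 0.115 [179.1 228.1] width mm 44.45491554635604 off mm 0.42745111102265426 [0.8598 0.5106]
[0.5872 0.291 ]
(array([0.5798, 0.4174, 0.3976]), array([-3.1414,  0.0004,  3.0658]))
```

The two crossing views put the narrow tumbler's axis at about (0.587, 0.2915), near enough to its release point. I'm returning over it.

```bash
python3 -c "
from m import *
print(to(.587,.2913,.375,3.0696))"
```

```text
[-0.33 -2.5   0.45 -0.02]
```

Call:
apply_moves --moves '[[[-0.1,-0.5,0,0,1],[-0.2,-1.2,0,0,1],[-0.3,-1.9,0.1,0,1],[-0.33,-2.4,0.3,0,1],[-0.33,-2.5,0.45,0,1],[-0.33,-2.5,0.45,0,1],[-0.33,-2.5,0.45,0,1]]]'

```text
time: 35.78
tool_pos: [0.5866, 0.2936, 0.375]
ee_rot: [3.141, 0.0, 3.068]
wrist_force: [0.4, 0.1, 0.4]
width: 0.0491
finger_force: 30.0
```

```bash
python3 -c "
from m import *
print(tool(),to(.587,.2913,.332,3.0696))"
```

```text
(array([0.5866, 0.2936, 0.375 ]), array([3.1409, 0.0005, 3.0682])) [-0.01 -0.05  0.86 -0.01]
```

Call:
apply_moves --moves '[[[-0.01,-0.05,0.2,0,1],[-0.01,-0.05,0.45,0,1],[-0.01,-0.05,0.65,0,1],[-0.01,-0.05,0.78,0,1],[-0.01,-0.05,0.85,0,1],[-0.01,-0.05,0.91,0,1],[-0.01,-0.05,0.96,0,1],[-0.01,-0.05,1.0,0,1],[-0.01,-0.05,1.0,0,1]]]'

```text
time: 36.9
tool_pos: [0.587, 0.2904, 0.3252]
ee_rot: [3.141, 0.001, 3.067]
wrist_force: [-0.3, -1.1, 1.1]
width: 0.0494
finger_force: 30.6
```

The plug is 4 mm in and free, so I'll continue.

Call:
apply_moves --moves '[[[0,0.02,0.04,0,1],[0,0.02,0.08,0,1],[0,0.02,0.12,0,1],[0,0.02,0.15,0,1],[0,0.02,0.17,0,1],[0,0.02,0.17,0,1]]]'

```text
time: 37.65
tool_pos: [0.587, 0.2914, 0.316]
ee_rot: [-3.142, -0.0, 3.067]
wrist_force: [-0.0, -0.0, -1.0]
width: 0.0492
finger_force: 30.0
```

Call:
apply_moves --moves '[[[0,0,0.01,0,1],[0,0,0.02,0,1],[0,0,0.03,0,1],[0,0,0.04,0,1],[0,0,0.04,0,1]]]'

```text
time: 38.28
tool_pos: [0.587, 0.2914, 0.315]
ee_rot: [3.141, 0.001, 3.067]
wrist_force: [-1.2, -0.1, 3.7]
width: 0.0494
finger_force: 30.0
```

The stopper is seated, with contact at exactly the expected 0.315 m. I'll release and rise.

Call:
apply_moves --moves '[[[0,0,0,0,0.3],[0,0,0,0,0.3],[0,0,0,0,0.3],[0,0,-0.3,0,0.3],[0,0,-1.0,0,0.3],[0,0,-1.8,0,0.3],[0.5,-0.8,-1.8,0,0.3],[1.0,-1.6,-1.8,0,0.3],[1.5,-2.6,-1.8,0,0.3],[1.5,-2.6,-1.8,0,0.3]]]'

```text
time: 39.52
tool_pos: [0.501, 0.1652, 0.4056]
ee_rot: [-3.142, 0.001, 3.064]
wrist_force: [-1.3, 1.2, -0.8]
width: 0.0659
finger_force: 0.0
```

Run:
```python
from m import *
s=snap('scene','s_end.png'); im=s['image']; hsv=cv2.cvtColor(im,cv2.COLOR_RGB2HSV); H,S,V=[hsv[...,i].astype(int) for i in range(3)]
print("expected disc centre/top, rim:",proj(s,[[.587,.2914,.133],[.587,.2914,.14],[.587,.2914,.126],[.587,.2914,.1]]).round(1).tolist())
r=(slice(225,300),slice(365,430))
g=((H>48)&(H<92)&(S>90))[r]; w=((H>8)&(H<28)&(S>90))[r]
for y in range(0,60,3):
    a=np.flatnonzero(g[y]); b=np.flatnonzero(w[y][10:55])+10
    print(225+y,"green",(a.min()+365,a.max()+365) if len(a) else '-',"cork",(b.min()+365,b.max()+365) if len(b) else '-')
s=snap('top'); im=s['image']; hsv=cv2.cvtColor(im,cv2.COLOR_RGB2HSV); H,S,V=[hsv[...,i].astype(int) for i in range(3)]
for n,p in(("jar",None),):
    for st,c,m in comps((H>8)&(H<28)&(S>65),150): print(st,c)
```

```text
expected disc centre/top, rim: [[398.1, 251.2], [398.4, 248.6], [397.7, 253.7], [396.3, 263.0]]
225 green - cork -
228 green - cork -
231 green - cork -
234 green - cork -
237 green - cork -
240 green - cork -
243 green - cork (np.int64(389), np.int64(406))
246 green - cork (np.int64(387), np.int64(409))
249 green - cork (np.int64(386), np.int64(410))
252 green - cork (np.int64(386), np.int64(410))
255 green - cork (np.int64(387), np.int64(411))
258 green - cork (np.int64(389), np.int64(417))
261 green (np.int64(387), np.int64(389)) cork (np.int64(393), np.int64(415))
264 green (np.int64(387), np.int64(406)) cork (np.int64(408), np.int64(414))
267 green (np.int64(383), np.int64(406)) cork (np.int64(408), np.int64(413))
270 green (np.int64(381), np.int64(408)) cork (np.int64(410), np.int64(415))
273 green (np.int64(380), np.int64(409)) cork (np.int64(375), np.int64(418))
276 green (np.int64(380), np.int64(410)) cork (np.int64(376), np.int64(419))
279 green (np.int64(379), np.int64(409)) cork (np.int64(411), np.int64(419))
282 green (np.int64(379), np.int64(409)) cork (np.int64(410), np.int64(419))
[    0     0   640    76 47535] [321.0077  36.6441]
[250 107  39  38 678] [269.0015 125.1829]
[   0  158   74  147 7162] [ 27.4905 223.7111]
[236 168  17  16 206] [243.7961 175.2621]
[ 416  189   90  119 9604] [461.1711 248.2818]
[202 195  26  29 503] [216.004  206.8946]
[ 555  214   85   52 2500] [599.19   240.7288]
[246 217  17  13 184] [253.5109 222.9837]
[318 225  23  24 430] [328.6    236.4093]
[ 150  271   31   51 1118] [164.1109 299.1333]
```

The cork disc appears at the expected seated position, centred on (398,251), level and right on the rim. The tape roll hasn't moved.

```bash
python3 -c "
from bench import ticket
print(ticket.close_job())"
```

```text
the job is handed in; nothing more can be done
None
```

The job is handed in at about 40 s: divider at about 0.045, muddler flat in the near bay, and the narrow tumbler standing inside the wide one in the far bay with the largest cork seated on it; the hand-in gave no verdict.

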